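Set up the rail photometer and load a glass standard

TASK

Set up the bench photometer for its blue-channel check: counting from the red lamp, seat the blue filter mount, then the black cuvette holder, then the silver detector with its snout facing the lamp, fully down and square on the rail's ridge, with a gap of about 2 cm from the lamp to the filter foot and between neighbouring feet. Once all three are on the rail, lower the yellow-headed glass standard all the way down into the well of the cuvette holder. Leave the red filter mount and the green-headed standard where they are.

Things in the scene. Friction and masses are not known exactly. Their poses are not given: they have to be found in the camera images.
- rail: Fixed rail, 300 long (own y), 80 wide (own x); origin: centre of its underside, on the bench. Dark base plate 6 thick; along its middle a bright ridge, flat top 16 wide at 26 above the bench, flanks 30 deg from upright, 39 wide at the foot. Lamp and end stop are clamped on it at y = 125 and -125 (either way round), axes parallel to the rail's.
- lamp: Fixed lamp on one end of the rail: red housing, black fins on top, a light port on both y sides. Foot 60 wide (x), 44 long along the rail (y); 84 high. Origin: centre of its underside, 8 above the bench.
- end_stop: Fixed small black stop on the rail's other end, 60 wide (x), 22 long along the rail (y), 44 high. Origin: centre of its underside, 8 above the bench.
- filter_blue: Loose carrier, 0.22 kg, 85 high: dark upright plate 44 wide (x), 14 thick (y), 34 to 82 up, with round blue glass, blue strip on top; grip across x. Aluminium foot 60 (x) x 44 (y) x 30; channel along y from below, 18 deep, roof 19 wide, mouth 40 wide, fits the ridge with 1.7 play a side. Origin: centre of underside; seated (roof on ridge) 8 above the bench. Knob 10 out at +x. Either way round.
- filter_red: A carrier exactly like the blue one, but with red glass and a red strip on top. Not wanted; stays where it is.
- cell_holder: Loose black cuvette holder, about 0.3 kg: block 44 x 44, 34 to 84 up, on the same foot and channel (along its y) as filter_blue; origin: centre of underside. In the middle of its top a square well 14.5 wide, 38 deep (floor 46 above the origin), sides parallel to x and y, with a 4 mm 45 deg chamfer at the mouth. Round light ports on both y sides. Grip across x. Either way round.
- detector: Loose silver detector, about 0.3 kg, on the same foot and channel (along its y) as filter_blue; origin: centre of underside. Housing 44 wide (x), y -18 to 12, 34 to 82 up. Black snout 24 in diameter points along its +y (to y = 21, 58 up); brass connector on the -y side; black dash on top near the snout. Grip across x.
- stand: Fixed dark grey block 36 (x) x 90 (y) x 30 high, origin: centre of its underside. Two square wells 14.5 wide, 22 deep at y = -24 and 24 hold the two standards.
- standard_yellow: Loose cuvette-shaped glass standard, 0.04 kg, 64 high: black body 12.5 x 12.5 up to 44 with yellow window, foot narrower in the lowest 4; yellow head 16 x 16 from 44 to 64. Origin: centre of its underside. Starts in one well of the stand, underside 8 above the bench, sides parallel to the stand's. Grip the head across x or y.
- standard_green: The same standard with green head and window, in the stand's other well. Not wanted; stays where it is.

How it is judged:
On the way, in this order (a step that is already met when the one before it is completed fails the run):
1. blue filter, cuvette holder and detector sit on the rail in this order from the lamp, about 2 cm apart, the detector facing the lamp (x of filter_blue in the frame of rail between -0.004 and 0.004 m and z of filter_blue in the frame of rail between 0.005 and 0.011 m and angle between each of filter_blue, cell_holder, detector's own z axis and vertical below 0.06 rad and angle between the y axis of each of filter_blue, cell_holder, detector and the y axis of rail, either way round below 0.12 rad and x of cell_holder in the frame of rail between -0.004 and 0.004 m and z of cell_holder in the frame of rail between 0.005 and 0.011 m and x of detector in the frame of rail between -0.004 and 0.004 m and z of detector in the frame of rail between 0.005 and 0.011 m and horizontal distance between lamp and filter_blue between 0.052 and 0.079 m and horizontal distance between filter_blue and cell_holder between 0.052 and 0.079 m and horizontal distance between cell_holder and detector between 0.052 and 0.079 m and horizontal distance between lamp and cell_holder above 0.1 m and horizontal distance between filter_blue and detector above 0.1 m and y of lamp in the frame of detector above 0.1 m), for 0.2 s.
2. then the yellow standard is down in the cuvette holder's well (horizontal distance between standard_yellow and cell_holder below 0.005 m and z of standard_yellow in the frame of cell_holder between 0.043 and 0.05 m and angle between standard_yellow's own z axis and vertical below 0.1 rad), for 0.2 s.
At the end, for the whole second after the job is handed in: Lamp, blue filter, holder, detector in this order on the rail: upright (3 deg), square (7 deg), centred (4 mm), fully down (3 mm), gaps between feet 8 to 35 mm; snout towards the lamp; yellow standard upright at the bottom of the well (3 mm); all at rest; red filter and green standard left (all of step 1 and all of step 2 and linear speed of each of filter_blue, cell_holder, detector, standard_yellow below 0.02 m/s); the robot touches nothing.
It fails at once if the red filter mount is moved more than 25 mm (distance of filter_red from where it was at the start of the episode above 0.025 m).
It fails at once if the green standard is moved more than 15 mm (distance of standard_green from where it was at the start of the episode above 0.015 m).
It also fails if it takes over 138 s, if anything falls off the work surface, if the arm or the gripper's body presses on something with over 40 N, if the wrist force passes 120 N, or if a joint passes its speed limit or range.

ROBOT

A 6-joint arm with a two-finger parallel gripper is mounted at the origin on a cart in front of the work surface, level with it; the furniture and walls round the work are solid. World frame = base frame: x ahead of the robot, y to its left, z up, the work surface at z = 0. Lengths are in m, angles in rad, forces in N, time in s.
With the tool pointing down it reaches from about 0.425 to 0.95 m from the base axis. Payload 14.7 kg.
Tool frame: the origin (TCP) lies midway between the tips of the shut fingers; the grasp point (between the pads) lies arm.grip_point_offset behind it (arm.grip_point_offset is the distance from the TCP to the grasp point, in m); z points along the fingers, y is the line along which they close (so a half turn about z gives the same grasp; the last joint's range is limited). The gripper opens to 85 mm and grips with 20 to 120 N. Pads are 22 mm wide; open, the fingers measure 114 mm over their backs; the gripper's body (76 mm by 85 mm) begins 54 mm behind the grasp point. The pads swing forward as they close: fully open they stand 13 mm farther back than shut.
Start: joints at [-1.24, 0.48, 1.596, -0, 1.065, -0.047], TCP at [0.24, -0.604, 0.231] pointing down, gripper open.
Joint ranges: [-2.75, 2.75], [-0.82, 2.05], [0.23, 2.67], [-1.56, 4.7], [0.09, 2.69], [-2.92, 2.92]. Speed limits (rad/s): [1.89, 1.89, 2.39, 3.01, 3.01, 3.01].

INTERFACE

Orientations are given as a unit quaternion [w, x, y, z].
In Python, from cell import get_state, read_camera, arm gives the robot as it stands.
- The arm moves only by the tool play_rows, never from a script. Its argument "commands" is a list of rows, each a list of 3 entries, a list of its own where there are three numbers: the shift along the tool's x, y, z in mm, then the turn about the tool's z in degrees, then the opening, from 0 (shut) to 1 (fully open). A call has 1 to 8 rows; each row shifts and turns the commanded pose from where the row before left it, along the tool's axes as they then stand; what a row does not reach is not made up. A row lasts 1/10 s, in which the tool goes at most 50 mm and 8.59 degrees, less where a joint would pass 70% of its speed; a pose out of reach is approached as far as the arm can. A call with a gripper value outside its range is refused whole. The fingers move at their own pace and stop on an object; the grip force is fixed at half the most. Time passes only in rows, so rows that do not move let the fingers close. It gives the time, the measured TCP pose, the force, the opening and the grip force at its end, in the units of the state.
- get_state(): the state, without advancing time (a new reading comes with each control period).
- read_camera(name): name is "side" or "top"; returns a dict with "image" (400x640x3 uint8, red, green, blue), "range_z" (400x640 float32, m along the optical axis (not along the pixel's ray), 0 where there is no reading), "camera_matrix" (3x3 intrinsics, pixels), "k1" (the pictures are not rectified: a ray, as slopes to the right and down, at radius r is drawn at 1 + k1 r^2 times it, then the intrinsics apply), "rvec" (rotation vector, rad) and "tvec" (3), from world to camera coordinates, as OpenCV has them. Camera axes: x right, y down, z forward; pixel columns grow to the right and rows downward; lengths in m; the calibration is good to about 2 mm. A picture is of the moment at which its call begins.
- arm.sign_off(): hands the job in; it is judged then, once.
The state is a dict: "t": time; "q": joint angles; "joint_vel": joint speeds; "joint_torque": joint torques, N m; "ee_pos": TCP position; "ee_rot": TCP orientation; "wrist_force": force on the tool from outside, world axes, zero at the start; "ft_torque": the same for the moment, N m; "grip_width": finger opening in m; "gripper_force": force on a finger pad.
Only numpy, scipy, OpenCV 4.12 (cv2) and the standard library are available. Lean on these libraries where they do the work, as an engineer would, in place of code of your own. Each camera call takes 0.05 s, during which the arm holds its last target. There are 200 camera calls.

## Working session

There is one attempt and no reset: what is moved stays moved. The work goes in short steps, Python scripts to look and compute and a tool call to move; the robot and the scene stay as the last step left them, time stands still between calls to the robot, and variables do not carry over. Pictures are saved under pics/ and viewed, at most 14 in all, crops included, and the job is handed in when it is done.

Besides the shell and the picture viewer there is one more tool, called after "Request:" as name(argument=value, ...) on one line, values as JSON. play_rows: Moves the arm, as the interface text tells. Its arguments: {"type":"object","properties":{"commands":{"type":"array"}},"required":["commands"]}

```bash
ls; mkdir -p pics; cat > h.py <<'E'
import numpy as np, cv2
from cell import get_state, read_camera, arm
def cam(n):
    c=read_camera(n); c['R']=cv2.Rodrigues(np.array(c['rvec'],float))[0]; c['t']=np.array(c['tvec'],float).ravel(); return c
def und(c,px):
    px=np.asarray(px,float).reshape(-1,1,2)
    return cv2.undistortPoints(px,np.array(c['camera_matrix'],float),np.array([c['k1'],0,0,0,0.]))[:,0]
def plane(c,px,z):
    u=und(c,px); d=np.c_[u,np.ones(len(u))]@c['R']; o=-c['R'].T@c['t']
    s=(z-o[2])/d[:,2]; return o+d*s[:,None]
def cloud(c):
    z=c['range_z']; h,w=z.shape; g=np.stack(np.meshgrid(np.arange(w),np.arange(h)),-1).reshape(-1,2)
    u=und(c,g); P=np.c_[u,np.ones(len(u))]*z.reshape(-1,1); P=(P-c['t'])@c['R']
    P[z.ravel()==0]=np.nan; return P.reshape(h,w,3)
def save(c,n): cv2.imwrite('pics/'+n,c['image'][:,:,::-1])
E
python3 - <<'E'
from h import *
for n in('top','side'):
    c=cam(n); save(c,n+'0.png'); print(n,-c['R'].T@c['t'],c['R'][2],c['k1'],c['camera_matrix'])
print(arm.grip_point_offset,get_state())
E
```

```text
pics
top [ 0.4159483  -0.04779509  1.08394748] [ 0.0896275   0.00462659 -0.99596461] 0.030845678688873692 [[405.47944334   0.         319.82111187]
 [  0.         405.47944334 207.17187381]
 [  0.           0.           1.        ]]
side [ 0.3728022  -1.28844951  0.80069368] [ 0.08067821  0.85466393 -0.51287484] 0.010742224958241195 [[503.90155419   0.         318.4381144 ]
 [  0.         503.90155419 196.23605413]
 [  0.           0.           1.        ]]
0.0187 {'t': 0.1, 'q': array([-1.23958164e+00,  4.80780773e-01,  1.59678651e+00, -9.64811353e-06,
        1.06513563e+00, -4.66179796e-02]), 'joint_vel': array([ 0.00174108, -0.0015944 ,  0.0003152 ,  0.00053861,  0.00102222,
        0.00047208]), 'joint_torque': array([-9.34414238e-04, -9.52262378e+01, -4.31039929e+01, -2.26440051e-05,
        5.16918386e-03,  4.32015997e-05]), 'ee_pos': array([ 0.23967506, -0.60380151,  0.2307381 ]), 'ee_rot': array([-5.48925063e-04,  9.82207728e-01,  1.87796889e-01, -8.29047878e-05]), 'wrist_force': array([ 0.52956079, -0.07101178, -0.51993271]), 'ft_torque': array([-0.00543645, -0.02489104,  0.03094828]), 'gripper_force': 0.0, 'grip_width': 0.08600010918446649}
```

View pics/top0.png

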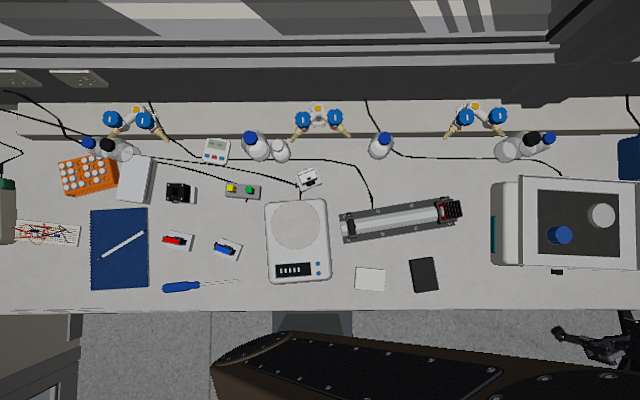

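View pics/side0.png

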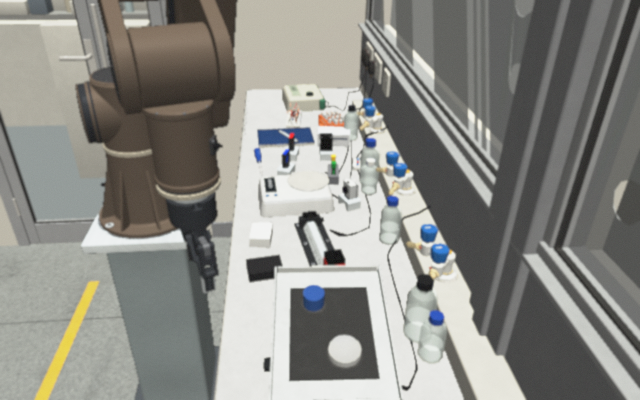

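The top view has image left as +y and image up as +x. It shows the rail at about (400,218), the lamp at its right end (450,210), the blue filter at (227,248), the red filter at (177,240), and the holder at (180,192). The stand is at (242,190) with its yellow head at (231,187), the detector is at (308,179), and a balance at (298,240) stands between them and the rail.

```bash
python3 - <<'E'
from h import *
c=cam('top'); P=cloud(c); np.save('P.npy',P)
im=c['image']; np.save('im.npy',im)
big=cv2.resize(im[160:270,155:335],None,fx=4.4,fy=4.4,interpolation=cv2.INTER_CUBIC); cv2.imwrite('pics/crop1.png',big[:,:,::-1])
big=cv2.resize(im[180:260,330:480],None,fx=5,fy=5,interpolation=cv2.INTER_CUBIC); cv2.imwrite('pics/crop2.png',big[:,:,::-1])
Z=P[...,2]
for (x,y) in [(227,248),(177,240),(180,192),(242,190),(231,187),(308,179),(298,230),(298,270),(400,218),(450,210),(349,225),(250,225),(216,150),(370,280),(425,275)]:
    print((x,y),np.round(P[y,x],3))
def rect(m,n):
    p=P[m][:,:2].astype(np.float32); r=cv2.minAreaRect(p); print(n,m.sum(),np.round(r[0],4),np.round(r[1],4),round(r[2],1), np.round(np.nanmedian(P[m],0),4))
def box(x0,x1,y0,y1):
    b=np.zeros(Z.shape,bool); b[y0:y1,x0:x1]=1; return b
B={'blue':(205,250,232,268),'red':(155,200,225,258),'hold':(158,205,175,212),'det':(290,328,160,200)}
for n,b in B.items():
    for lo,hi in((.012,.036),(.07,.095)): rect(box(*b)&(Z>lo)&(Z<hi),n+str(lo))
rect(box(215,270,172,208)&(Z>.024)&(Z<.036),'stand')
rect(box(215,270,172,208)&(Z>.06)&(Z<.08),'heads')
rect(box(330,480,190,250)&(Z>.022)&(Z<.030),'ridge')
rect(box(330,480,190,250)&(Z>.003)&(Z<.05),'railall')
rect(box(430,480,190,250)&(Z>.075)&(Z<.1),'lamp')
rect(box(330,370,200,250)&(Z>.045)&(Z<.06),'stop')
rect(box(262,335,195,290)&(Z>.02)&(Z<.12),'balance')
print(np.nanmax(Z[195:285,262:335]))
E
```

```text
(227, 248) [0.407 0.195 0.042]
(177, 240) [0.428 0.308 0.084]
(180, 192) [0.547 0.304 0.082]
(242, 190) [0.558 0.161 0.029]
(231, 187) [0.56  0.18  0.073]
(308, 179) [ 0.577 -0.014  0.079]
(298, 230) [0.45  0.012 0.072]
(298, 270) [0.351 0.013 0.061]
(400, 218) [ 0.481 -0.252  0.027]
(450, 210) [ 0.497 -0.365  0.079]
(349, 225) [ 0.463 -0.117  0.049]
(250, 225) [ 0.467  0.145 -0.003]
(216, 150) [0.668 0.234 0.015]
(370, 280) [ 0.322 -0.17   0.029]
(425, 275) [ 0.334 -0.311  0.028]
blue0.012 285 [0.4055 0.2023] [0.0701 0.0438] 68.7 [0.4067 0.1912 0.0291]
blue0.07 115 [0.4038 0.1976] [0.044  0.0147] 68.9 [0.4028 0.1973 0.0829]
red0.012 300 [0.4278 0.3255] [0.0672 0.0437] 77.5 [0.4286 0.3147 0.0288]
red0.07 114 [0.4274 0.3229] [0.0452 0.0143] 77.6 [0.4282 0.3209 0.0828]
hold0.012 114 [0.5471 0.3149] [0.0606 0.0434] 88.7 [0.5428 0.2917 0.0272]
hold0.07 327 [0.5475 0.3158] [0.0448 0.0441] 88.0 [0.5468 0.3151 0.0825]
det0.012 198 [ 0.5651 -0.0142] [0.0842 0.0698] 19.5 [ 0.5712 -0.0017  0.0277]
det0.07 219 [ 0.5836 -0.0123] [0.0375 0.0437] 21.6 [ 0.5869 -0.0117  0.0808]
stand 371 [0.551  0.1619] [0.0893 0.0468] 84.2 [0.5525 0.1603 0.0293]
heads 89 [0.556  0.1614] [0.0641 0.0155] 84.5 [0.5552 0.1772 0.0704]
ridge 695 [ 0.4912 -0.2325] [0.085 0.278] 7.7 [ 0.4765 -0.2357  0.0251]
railall 3102 [ 0.4786 -0.2681] [0.3975 0.1575] 89.5 [ 0.4757 -0.237   0.0096]
lamp 302 [ 0.497 -0.368] [0.0417 0.0418] 8.9 [ 0.4967 -0.3688  0.0882]
stop 107 [ 0.4587 -0.1222] [0.0207 0.038 ] 89.4 [ 0.4576 -0.1218  0.0505]
balance 5185 [0.43   0.0173] [0.2266 0.1655] 4.1 [0.4227 0.0142 0.0588]
0.07936978402805397
```

View pics/crop1.png

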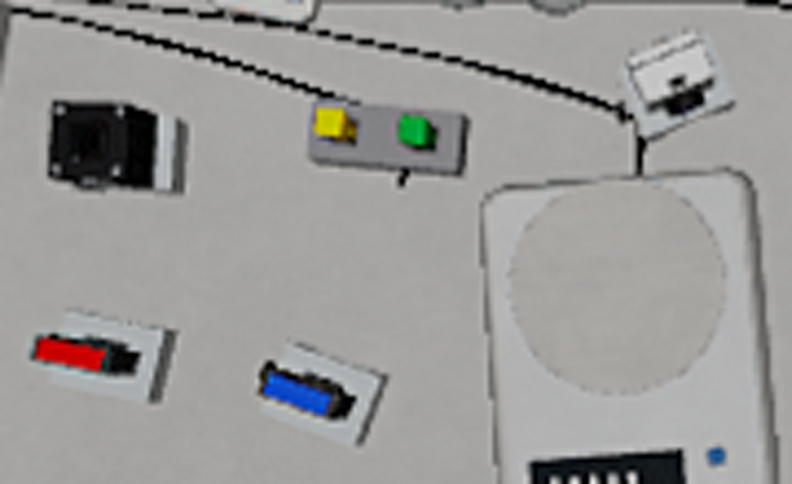

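View pics/crop2.png

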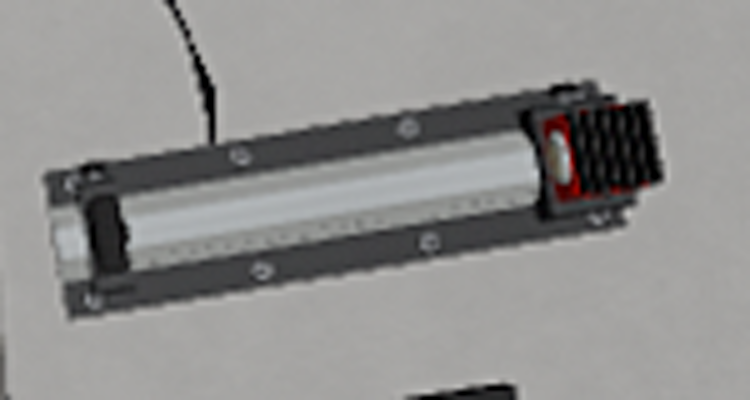

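The detector's snout points in image-down, which is -x. The lamp is at the -y end. Next I'll refine the positions by casting edge pixels onto planes of known height.

```bash
cat > m.py <<'E'
from h import *
def rect(c,m,z,n):
    ys,xs=np.nonzero(m); p=plane(c,np.c_[xs,ys],z)[:,:2]
    r=cv2.minAreaRect((p*1000).astype(np.float32)); print(n,len(p),'mean',np.round(p.mean(0)*1000,1),'rect',np.round(r[0],1),np.round(r[1],1),round(r[2],1)); return p
def box(x0,x1,y0,y1):
    b=np.zeros((400,640),bool); b[y0:y1,x0:x1]=1; return b
E
python3 - <<'E'
from m import *
c=cam('top'); P=cloud(c); Z=P[...,2]; im=c['image'].astype(int); hsv=cv2.cvtColor(c['image'],cv2.COLOR_RGB2HSV)
rect(c,box(205,250,232,268)&(Z>.075)&(Z<.095),.085,'blue')
rect(c,box(155,200,225,258)&(Z>.075)&(Z<.095),.085,'red')
rect(c,box(158,205,175,212)&(Z>.075)&(Z<.095),.084,'hold')
rect(c,box(290,328,160,200)&(Z>.073)&(Z<.095),.082,'det')
rect(c,box(290,328,160,200)&(Z>.04)&(Z<.07)&(im.sum(2)<200),.065,'snout')
rect(c,box(215,270,172,208)&(Z>.06)&(hsv[...,0]<35)&(hsv[...,1]>120),.072,'yel')
rect(c,box(215,270,172,208)&(Z>.06)&(hsv[...,0]>40)&(hsv[...,1]>120),.072,'grn')
L=rect(c,box(430,480,190,250)&(Z>.075)&(Z<.11),.092,'lamp')
S=rect(c,box(335,365,205,240)&(Z>.04)&(Z<.06),.052,'stop')
g=im.sum(2)/3
# ridge/plate profile along columns
top=[];bot=[]
for x in range(362,430):
    col=g[190:250,x]; d=np.nonzero(col<120)[0]
    yt=d[0]; yb=d[-1]
    f=lambda a,b:(a+(120-col[a])/(col[b]-col[a])*(b-a))+190
    top.append((x,f(yt,yt-1))); bot.append((x,f(yb,yb+1)))
for z in(.006,):
    A=plane(c,top,z);B=plane(c,bot,z)
    ra=np.polyfit(A[:,1],A[:,0],1); rb=np.polyfit(B[:,1],B[:,0],1)
    print(ra,rb,'width',(np.polyval(ra,-.24)-np.polyval(rb,-.24))*np.cos(np.arctan(ra[0])),'mid',np.polyval((ra+rb)/2,[-.12,-.24,-.36]),np.degrees(np.arctan(ra[0])),np.degrees(np.arctan(rb[0])))
E
```

```text
blue 111 mean [403.7 196.6] rect [403.6 196.4] [44.8 14.4] 68.6
red 111 mean [427.4 321.1] rect [427.4 321.1] [45.3 14.4] 77.4
hold 300 mean [547.3 315. ] rect [547.2 314.9] [46.  44.2] 87.4
det 211 mean [586.7 -11.1] rect [586.6 -11. ] [30.5 43.7] 21.5
snout 36 mean [571.  -19.3] rect [569.7 -17.7] [10.8 33. ] 22.9
yel 43 mean [558.2 183.3] rect [557.5 183.7] [17.6 15.2] 89.5
grn 38 mean [553.3 135.2] rect [552.  134.7] [15.2 15.2] 89.5
lamp 298 mean [ 496.7 -367.2] rect [ 496.4 -365.9] [41.9 45. ] 8.3
stop 109 mean [ 458.4 -121.1] rect [ 459.  -121.6] [39.8 21. ] 4.9
[-0.08188023  0.5018978 ] [-0.15966056  0.39872783] width 0.08422083280252872 mid [0.46480526 0.47929771 0.49379016] -4.680949150460582 -9.071313156678029
```

```bash
cat > go.py <<'E'
import sys
from h import *
from scipy.spatial.transform import Rotation as Ro
s=get_state(); w,x,y,z=s['ee_rot']; R=Ro.from_quat([x,y,z,w]).as_matrix()
psi=np.degrees(np.arctan2(R[1,0],R[0,0])); p=s['ee_pos']*1000
print('t',round(s['t'],1),'pos',p.round(1),'psi',round(psi,2),'grip',round(s['grip_width']*1000,1),'q6',round(np.degrees(s['q'][5])),'F',s['wrist_force'].round(1),'tilt',R[2].round(3))
# args: x y z [psi]; several waypoints by commas; shifts in tool axes at the given psi (after turning)
for a in sys.argv[1:]:
    v=[float(k) for k in a.split(',')]; 
    if len(v)>3: print(' turn',round(-((v[3]-psi+180)%360-180),2)); psi=v[3]
    c,sn=np.cos(np.radians(psi)),np.sin(np.radians(psi)); d=np.array(v[:3])-p
    T=np.array([c*d[0]+sn*d[1], sn*d[0]-c*d[1], -d[2]]); print(' shift',T.round(1),'len',np.linalg.norm(T).round(1)); p=np.array(v[:3])
E
python3 go.py 500,-250,250,90 500,100,250 404,197,250,158.6
```

```text
t 0.2 pos [ 239.7 -603.9  230.9] psi 21.65 grip 85.2 q6 -3 F [-0.7  0.1 -0.3] tilt [ 0.    -0.001 -1.   ]
 turn -68.35
 shift [353.9 260.3 -19.1] len 439.8
 shift [350.  -0.  -0.] len 350.0
 turn -68.6
 shift [124.8  55.3  -0. ] len 136.5
```

Request:
play_rows(commands=[[[0, 0, -2], -8.5, 1], [[0, 0, -3], -8.5, 1], [[0, 0, -3], -8.5, 1], [[0, 0, -3], -8.5, 1], [[0, 0, -3], -8.5, 1], [[0, 0, -3], -8.5, 1], [[0, 0, -3], -8.5, 1], [[0, 0, 0], -8.5, 1]])

```text
t: 1.0
ee_pos: [0.2398, -0.6042, 0.2515]
ee_rot: [0.0, 0.707, 0.707, -0.0]
wrist_force: [0.7, -0.6, -0.3]
grip_width: 0.0851
gripper_force: 0.0
```

```bash
python3 go.py 500,-250,250 500,100,250 404,197,250,158.6
```

```text
t 1.0 pos [ 239.8 -604.2  251.5] psi 90.0 grip 85.1 q6 -71 F [ 0.7 -0.6 -0.3] tilt [-0.  0. -1.]
 shift [354.2 260.2   1.5] len 439.5
 shift [350.  -0.  -0.] len 350.0
 turn -68.6
 shift [124.8  55.3  -0. ] len 136.5
```

Request:
play_rows(commands=[[[36, 33, 0], 0, 1], [[36, 33, 0], 0, 1], [[36, 33, 0], 0, 1], [[36, 33, 0], 0, 1], [[36, 33, 0], 0, 1], [[36, 33, 0], 0, 1], [[36, 31, 0], 0, 1], [[36, 31, 0], 0, 1]])

```text
t: 1.8
ee_pos: [0.5026, -0.3161, 0.2513]
ee_rot: [0.0, 0.709, 0.705, 0.0]
wrist_force: [0.3, -0.4, 0.6]
grip_width: 0.0855
gripper_force: 0.0
```

Request:
play_rows(commands=[[[45, 0, 0], 0, 1], [[45, 0, 0], 0, 1], [[45, 0, 0], 0, 1], [[45, 0, 0], 0, 1], [[45, 0, 0], 0, 1], [[45, 0, 0], 0, 1], [[45, 0, 0], 0, 1], [[45, 0, 0], 0, 1]])

```text
t: 2.6
ee_pos: [0.5034, 0.044, 0.2514]
ee_rot: [0.0, 0.709, 0.705, 0.0]
wrist_force: [0.5, -0.1, -0.3]
grip_width: 0.0855
gripper_force: 0.0
```

Request:
play_rows(commands=[[[0, 0, 0], -8.5, 1], [[0, 0, 0], -8.5, 1], [[0, 0, 0], -8.5, 1], [[0, 0, 0], -8.5, 1], [[0, 0, 0], -8.5, 1], [[0, 0, 0], -8.5, 1], [[0, 0, 0], -8.5, 1], [[0, 0, 0], -8.5, 1]])

```text
t: 3.4
ee_pos: [0.5037, 0.0422, 0.2512]
ee_rot: [-0.0, 0.191, 0.982, -0.0]
wrist_force: [0.8, 0.3, -0.9]
grip_width: 0.0852
gripper_force: 0.0
```

```bash
python3 go.py 403.7,196.6,150,158.6 403.7,196.6,46
```

```text
t 3.4 pos [503.7  42.2 251.2] psi 158.0 grip 85.2 q6 -67 F [ 0.8  0.3 -0.9] tilt [ 0. -0. -1.]
 turn -0.6
 shift [149.4 107.2 101.2] len 209.9
 shift [  0.   0. 104.] len 104.0
```

Request:
play_rows(commands=[[[0, 0, 0], -0.6, 1], [[30, 21, 0], 0, 1], [[30, 21, 0], 0, 1], [[30, 22, 0], 0, 1], [[30, 22, 30], 0, 1], [[29, 21, 35], 0, 1], [[0, 0, 35], 0, 1], [[0, 0, 0], 0, 1]])

```text
t: 4.2
ee_pos: [0.4023, 0.1966, 0.1485]
ee_rot: [-0.003, 0.19, 0.982, -0.002]
wrist_force: [-0.4, -0.6, 0.7]
grip_width: 0.0853
gripper_force: 0.0
```

```bash
python3 go.py 403.7,196.6,46,158.6; python3 - <<'E'
from h import *
c=cam('top'); big=cv2.resize(c['image'][160:300,150:330],None,fx=4,fy=4); cv2.imwrite('pics/a1.png',big[:,:,::-1])
E
```

```text
t 4.2 pos [402.3 196.6 148.5] psi 158.14 grip 85.3 q6 -46 F [-0.4 -0.6  0.7] tilt [ 0.004 -0.004 -1.   ]
 turn -0.46
 shift [ -1.3   0.5 102.5] len 102.5
```

View pics/a1.png

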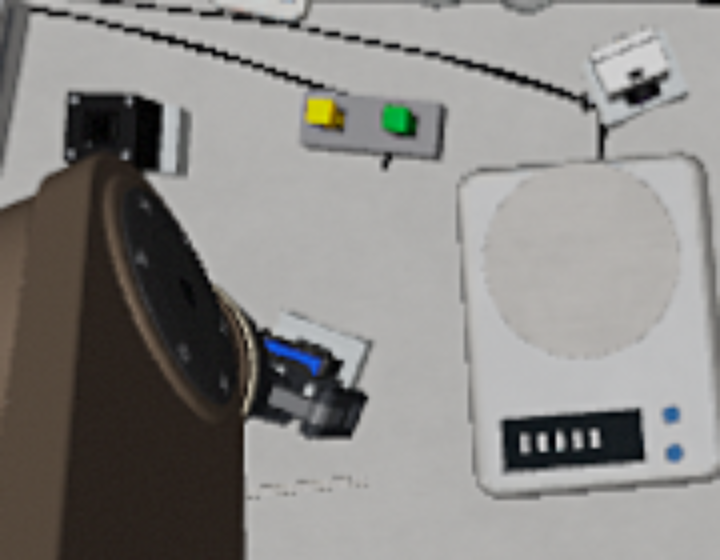

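The gripper is aligned with the blue strip at crop (295,355), and the offset visible is parallax. I'll descend and grip.

Request:
play_rows(commands=[[[-1.3, 0.5, 30], -0.5, 1], [[0, 0, 30], 0, 1], [[0, 0, 25], 0, 1], [[0, 0, 17.5], 0, 1], [[0, 0, 0], 0, 1], [[0, 0, 0], 0, 1]])

```text
t: 4.85
ee_pos: [0.4077, 0.1967, 0.0501]
ee_rot: [0.0, 0.185, 0.983, 0.0]
wrist_force: [-0.9, 0.5, 0.1]
grip_width: 0.0853
gripper_force: 0.0
```

Request:
play_rows(commands=[[[0, 0, 0], 0, 0], [[0, 0, 0], 0, 0], [[0, 0, 0], 0, 0], [[0, 0, 0], 0, 0], [[0, 0, 0], 0, 0], [[0, 0, 0], 0, 0], [[0, 0, 0], 0, 0], [[0, 0, 0], 0, 0]])

```text
t: 5.65
ee_pos: [0.407, 0.1969, 0.0498]
ee_rot: [0.001, 0.184, 0.983, 0.0]
wrist_force: [-0.1, -3.8, 17.7]
grip_width: 0.0433
gripper_force: 58.4
```

Request:
play_rows(commands=[[[0, 0, -10], 0, 0], [[0, 0, -20], 0, 0], [[0, 0, -30], 0, 0], [[0, 0, -40], 0, 0], [[0, 0, -40], 0, 0], [[0, 0, -40], 0, 0], [[0, 0, -20], 0, 0], [[0, 0, 0], 0, 0]])

```text
t: 6.45
ee_pos: [0.4077, 0.1973, 0.2521]
ee_rot: [0.002, 0.184, 0.983, 0.002]
wrist_force: [-0.0, -0.2, -3.4]
grip_width: 0.0431
gripper_force: 62.2
```

```bash
python3 go.py 500,50,246,99 487.4,-304.3,246 487.4,-304.3,80 487.4,-304.3,54
```

```text
t 6.5 pos [407.7 197.3 252.1] psi 158.75 grip 43.1 q6 -47 F [-0.  -0.2 -3.4] tilt [-0.004  0.004 -1.   ]
 turn 59.75
 shift [-160.    68.1    6.1] len 174.0
 shift [-348.   -67.9   -0. ] len 354.5
 shift [  0.   0. 166.] len 166.0
 shift [ 0.  0. 26.] len 26.0
```

Request:
play_rows(commands=[[[0, 0, 0], 8.5, 0], [[0, 0, 0], 8.5, 0], [[0, 0, 0], 8.5, 0], [[0, 0, 0], 8.5, 0], [[0, 0, 0], 8.5, 0], [[0, 0, 0], 8.5, 0], [[0, 0, 0], 8.5, 0], [[0, 0, 0], 0, 0]])

```text
t: 7.25
ee_pos: [0.4057, 0.1965, 0.2479]
ee_rot: [-0.0, 0.649, 0.761, -0.001]
wrist_force: [0.1, 0.6, -2.4]
grip_width: 0.0431
gripper_force: 62.0
```

```bash
python3 go.py 500,50,250,99 487.9,-307.7,250 
```

```text
t 7.2 pos [405.7 196.5 247.9] psi 99.07 grip 43.1 q6 13 F [ 0.1  0.6 -2.4] tilt [-0.    -0.002 -1.   ]
 turn 0.07
 shift [-159.4   70.2   -2.1] len 174.2
 shift [-351.4  -67.9   -0. ] len 357.9
```

Request:
play_rows(commands=[[[-32, 14, 0], 0, 0], [[-32, 14, 0], 0, 0], [[-32, 14, 0], 0, 0], [[-32, 14, 0], 0, 0], [[-32, 14, 0], 0, 0], [[-36, -7, 0], 0, 0], [[-36, -7, 0], 0, 0], [[-36, -7, 0], 0, 0]])

```text
t: 8.05
ee_pos: [0.4972, -0.0612, 0.248]
ee_rot: [-0.001, 0.646, 0.764, -0.0]
wrist_force: [1.0, -0.5, -2.3]
grip_width: 0.0429
gripper_force: 62.1
```

Request:
play_rows(commands=[[[-36, -7, 0], 0, 0], [[-36, -7, 0], 0, 0], [[-36, -7, 0], 0, 0], [[-36, -7, 0], 0, 0], [[-36, -7, 0], 0, 0], [[-36, -7, 0], 0, 0], [[-27, -5, 0], 0, 0], [[0, 0, 0], 0, 0]])

```text
t: 8.85
ee_pos: [0.49, -0.3102, 0.2479]
ee_rot: [-0.0, 0.647, 0.763, -0.0]
wrist_force: [0.7, 1.0, -3.1]
grip_width: 0.0432
gripper_force: 62.1
```

```bash
python3 go.py 487.9,-307.7,100,99 487.9,-307.7,58
```

```text
t 8.8 pos [ 490.  -310.2  247.9] psi 99.39 grip 43.2 q6 -45 F [ 0.7  1.  -3.1] tilt [-0.    -0.001 -1.   ]
 turn 0.39
 shift [  2.8  -1.7 147.9] len 147.9
 shift [ 0.  0. 42.] len 42.0
```

Request:
play_rows(commands=[[[2.8, -1.7, 30], 0.4, 0], [[0, 0, 40], 0, 0], [[0, 0, 40], 0, 0], [[0, 0, 30], 0, 0], [[0, 0, 8], 0, 0], [[0, 0, 0], 0, 0], [[0, 0, 0], 0, 0]])

```text
t: 9.55
ee_pos: [0.4891, -0.3049, 0.102]
ee_rot: [0.001, 0.65, 0.76, 0.0]
wrist_force: [-0.8, -0.2, -1.8]
grip_width: 0.0428
gripper_force: 62.0
```

```bash
python3 go.py 487.9,-307.7,58,99; python3 - <<'E'
from h import *
c=cam('side'); big=cv2.resize(c['image'][190:290,230:370],None,fx=5,fy=5,interpolation=cv2.INTER_CUBIC); cv2.imwrite('pics/b1.png',big[:,:,::-1])
E
```

```text
t 9.6 pos [ 489.1 -304.9  102. ] psi 98.93 grip 42.8 q6 -44 F [-0.8 -0.2 -1.8] tilt [-0.001  0.001 -1.   ]
 turn -0.07
 shift [-2.5 -1.6 44. ] len 44.1
```

View pics/b1.png

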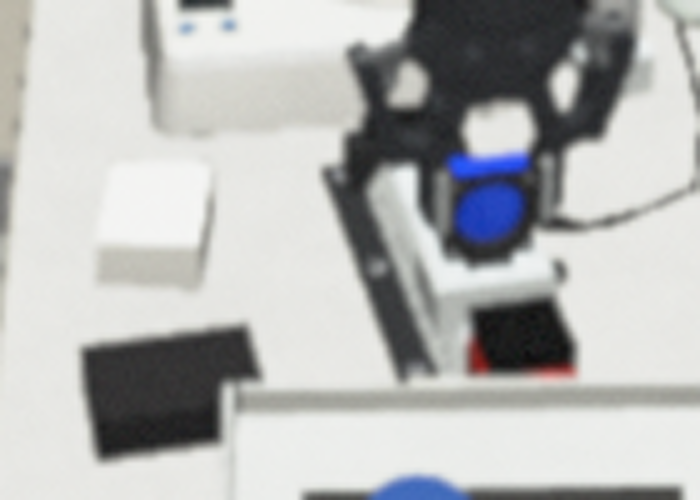

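The blue mount is held upright above the ridge, just in front of the lamp. I'll lower it gently.

Request:
play_rows(commands=[[[0, -1, 12], 0, 0], [[0, 0, 12], 0, 0], [[0, 0, 8], 0, 0], [[0, 0, 5], 0, 0], [[0, 0, 3], 0, 0], [[0, 0, 2], 0, 0], [[0, 0, 0], 0, 0]])

```text
t: 10.3
ee_pos: [0.4874, -0.3049, 0.0587]
ee_rot: [-0.0, 0.65, 0.76, -0.0]
wrist_force: [-0.1, -0.3, -1.2]
grip_width: 0.0433
gripper_force: 62.1
```

```bash
python3 go.py 487.9,-307.7,57,99
```

```text
t 10.3 pos [ 487.4 -304.9   58.7] psi 98.85 grip 43.3 q6 -44 F [-0.1 -0.3 -1.2] tilt [ 0. -0. -1.]
 turn -0.15
 shift [-2.8  0.   1.7] len 3.3
```

Request:
play_rows(commands=[[[0, 0, 1.5], 0, 0], [[0, 0, 1], 0, 0], [[0, 0, 0], 0, 0]])

```text
t: 10.6
ee_pos: [0.4877, -0.3051, 0.0578]
ee_rot: [0.001, 0.65, 0.76, 0.0]
wrist_force: [-5.8, 3.3, 22.5]
grip_width: 0.0431
gripper_force: 64.8
```

Request:
play_rows(commands=[[[0, 0, 0], 0, 1], [[0, 0, 0], 0, 1], [[0, 0, 0], 0, 1], [[0, 0, 0], 0, 1], [[0, 0, 0], 0, 1], [[0, 0, 0], 0, 1], [[0, 0, 0], 0, 1], [[0, 0, 0], 0, 1]])

```text
t: 11.4
ee_pos: [0.4875, -0.3049, 0.0563]
ee_rot: [0.0, 0.65, 0.76, 0.0]
wrist_force: [-0.0, -0.2, -0.4]
grip_width: 0.0855
gripper_force: 0.0
```

Request:
play_rows(commands=[[[0, 0, -10], 0, 1], [[0, 0, -20], 0, 1], [[0, 0, -40], 0, 1], [[0, 0, -40], 0, 1], [[0, 0, -40], 0, 1], [[0, 0, -40], 0, 1], [[0, 0, 0], 0, 1], [[0, 0, 0], 0, 1]])

```text
t: 12.2
ee_pos: [0.4877, -0.3051, 0.2478]
ee_rot: [0.001, 0.65, 0.76, 0.0]
wrist_force: [0.2, -0.2, -0.4]
grip_width: 0.085
gripper_force: 0.0
```

```bash
python3 go.py 510,100,250,99 547.2,315,250; python3 - <<'E'
from m import *
c=cam('top'); save(c,'c1.png');P=cloud(c);Z=P[...,2];hsv=cv2.cvtColor(c['image'],cv2.COLOR_RGB2HSV)
m=box(405,445,190,245)&(hsv[...,0]>105)&(hsv[...,0]<130)&(hsv[...,1]>130)
rect(c,m,.093,'blue strip'); print(np.nanmedian(P[m],0))
E
```

```text
t 12.2 pos [ 487.7 -305.1  247.8] psi 98.85 grip 85.0 q6 -44 F [ 0.2 -0.2 -0.4] tilt [-0.002  0.002 -1.   ]
 turn -0.15
 shift [396.7  85.4  -2.2] len 405.8
 shift [206.5  70.4  -0. ] len 218.2
blue strip 94 mean [ 486.9 -300.2] rect [ 492.9 -303.5] [27.3 47.2] 66.7
[ 0.48649084 -0.30128537  0.09114922]
```

Request:
play_rows(commands=[[[48, 10.5, 0], 0, 1], [[48, 10.5, 0], 0, 1], [[48, 10.5, 0], 0, 1], [[48, 10.5, 0], 0, 1], [[48, 10.5, 0], 0, 1], [[48, 10.5, 0], 0, 1], [[48, 10.5, 0], 0, 1], [[48, 10.5, 0], 0, 1]])

```text
t: 13.05
ee_pos: [0.5102, 0.0893, 0.2451]
ee_rot: [-0.001, 0.651, 0.76, -0.001]
wrist_force: [0.8, 0.1, 0.6]
grip_width: 0.0856
gripper_force: 0.0
```

Request:
play_rows(commands=[[[44, 14.5, 0], 0, 1], [[44, 14.5, 0], 0, 1], [[44, 14.5, 0], 0, 1], [[44, 14.5, 0], 0, 1], [[38, 12.5, 0], 0, 1], [[0, 0, 0], 0, 1], [[0, 0, 0], -8, 1], [[0, 0, 0], -8, 1]])

```text
t: 13.85
ee_pos: [0.5471, 0.3095, 0.2445]
ee_rot: [-0.001, 0.536, 0.844, -0.001]
wrist_force: [-0.7, -1.1, -0.5]
grip_width: 0.0853
gripper_force: 0.0
```

Request:
play_rows(commands=[[[0, 0, 0], -8, 1], [[0, 0, 0], -8, 1], [[0, 0, 0], -8, 1], [[0, 0, 0], -8, 1], [[0, 0, 0], -8, 1], [[0, 0, 0], -8, 1], [[0, 0, 0], -8, 1], [[0, 0, 0], -7, 1]])

```text
t: 14.65
ee_pos: [0.5473, 0.3089, 0.2447]
ee_rot: [-0.001, 0.016, 1.0, -0.001]
wrist_force: [-0.2, 0.8, -0.0]
grip_width: 0.0856
gripper_force: 0.0
```

```bash
python3 go.py 547.2,315,120,178 547.2,315,48
```

```text
t 14.7 pos [547.3 308.9 244.7] psi 178.16 grip 85.6 q6 -61 F [-0.2  0.8 -0. ] tilt [ 0.003 -0.001 -1.   ]
 turn 0.16
 shift [  0.3   6.1 124.7] len 124.9
 shift [ 0.  0. 72.] len 72.0
```

Request:
play_rows(commands=[[[0, 6, 40], 0, 1], [[0, 0, 45], 0, 1], [[0, 0, 45], 0, 1], [[0, 0, 40], 0, 1], [[0, 0, 18], 0, 1], [[0, 0, 6.5], 0, 1], [[0, 0, 0], 0, 1], [[0, 0, 0], 0, 1]])

```text
t: 15.45
ee_pos: [0.5487, 0.3158, 0.0526]
ee_rot: [0.0, 0.019, 1.0, 0.0]
wrist_force: [0.2, 1.1, 0.2]
grip_width: 0.0857
gripper_force: 0.0
```

Request:
play_rows(commands=[[[0, 0, 0], 0, 0], [[0, 0, 0], 0, 0], [[0, 0, 0], 0, 0], [[0, 0, 0], 0, 0], [[0, 0, 0], 0, 0], [[0, 0, 0], 0, 0], [[0, 0, 0], 0, 0], [[0, 0, 0], 0, 0]])

```text
t: 16.25
ee_pos: [0.5488, 0.316, 0.0528]
ee_rot: [0.001, 0.019, 1.0, 0.0]
wrist_force: [-1.3, 0.4, 8.0]
grip_width: 0.0432
gripper_force: 59.8
```

Request:
play_rows(commands=[[[0, 0, -10], 0, 0], [[0, 0, -20], 0, 0], [[0, 0, -30], 0, 0], [[0, 0, -40], 0, 0], [[0, 0, -40], 0, 0], [[0, 0, -40], 0, 0], [[0, 0, -20], 0, 0], [[0, 0, 0], 0, 0]])

```text
t: 17.05
ee_pos: [0.5497, 0.3164, 0.2558]
ee_rot: [0.003, 0.019, 1.0, 0.001]
wrist_force: [-0.2, -0.4, -3.2]
grip_width: 0.043
gripper_force: 62.2
```

Request:
play_rows(commands=[[[0, 0, 0], 8, 0], [[0, 0, 0], 8, 0], [[0, 0, 0], 8, 0], [[0, 0, 0], 8, 0], [[0, 0, 0], 8, 0], [[0, 0, 0], 8, 0], [[0, 0, 0], 8, 0], [[0, 0, 0], 8, 0]])

```text
t: 17.85
ee_pos: [0.5475, 0.3153, 0.2503]
ee_rot: [-0.001, 0.548, 0.836, -0.001]
wrist_force: [-1.4, -0.1, -3.5]
grip_width: 0.0427
gripper_force: 62.0
```

```bash
python3 go.py 547.2,315,250,99 500,50,250 476.8,-237.5,250
```

```text
t 17.9 pos [547.5 315.3 250.3] psi 113.52 grip 42.7 q6 4 F [-1.4 -0.1 -3.5] tilt [-0.    -0.002 -1.   ]
 turn 14.52
 shift [-0.2 -0.3  0.3] len 0.5
 shift [-254.4  -88.1   -0. ] len 269.2
 shift [-280.3  -67.9   -0. ] len 288.4
```

Request:
play_rows(commands=[[[0, 0, 0], 7.2, 0], [[0, 0, 0], 7.3, 0], [[-42, -14.7, 0], 0, 0], [[-42, -14.7, 0], 0, 0], [[-42, -14.7, 0], 0, 0], [[-42, -14.7, 0], 0, 0], [[-42, -14.7, 0], 0, 0], [[-44, -14.5, 0], 0, 0]])

```text
t: 18.65
ee_pos: [0.5013, 0.0493, 0.2507]
ee_rot: [-0.001, 0.647, 0.763, -0.001]
wrist_force: [1.3, -0.5, -3.2]
grip_width: 0.043
gripper_force: 62.2
```

Request:
play_rows(commands=[[[-40, -9.7, 0], 0, 0], [[-40, -9.7, 0], 0, 0], [[-40, -9.7, 0], 0, 0], [[-40, -9.7, 0], 0, 0], [[-40, -9.7, 0], 0, 0], [[-40, -9.7, 0], 0, 0], [[-40, -9.7, 0], 0, 0], [[0, 0, 0], 0, 0]])

```text
t: 19.45
ee_pos: [0.4803, -0.2405, 0.2506]
ee_rot: [-0.0, 0.648, 0.761, -0.001]
wrist_force: [0.7, -0.7, -2.7]
grip_width: 0.0435
gripper_force: 62.3
```

```bash
python3 go.py 476.8,-237.5,105,99
```

```text
t 19.4 pos [ 480.3 -240.5  250.6] psi 99.16 grip 43.5 q6 -39 F [ 0.7 -0.7 -2.7] tilt [-0.    -0.001 -1.   ]
 turn 0.16
 shift [  3.5  -3.  145.6] len 145.7
```

Request:
play_rows(commands=[[[2, -2, 30], 0, 0], [[0, 0, 40], 0, 0], [[0, 0, 40], 0, 0], [[0, 0, 25], 0, 0], [[0, 0, 10], 0, 0], [[0, 0, 0], 0, 0], [[0, 0, 0], 0, 0], [[0, 0, 0], 0, 0]])

```text
t: 20.25
ee_pos: [0.4797, -0.2352, 0.1081]
ee_rot: [0.001, 0.647, 0.762, 0.0]
wrist_force: [0.0, -0.2, -2.0]
grip_width: 0.0433
gripper_force: 62.1
```

```bash
python3 go.py 476.8,-237.5,62,99; python3 - <<'E'
from h import *
c=cam('side'); big=cv2.resize(c['image'][170:280,240:370],None,fx=5,fy=5,interpolation=cv2.INTER_CUBIC); cv2.imwrite('pics/b2.png',big[:,:,::-1])
E
```

```text
t 20.2 pos [ 479.7 -235.2  108.1] psi 99.35 grip 43.3 q6 -39 F [ 0.  -0.2 -2. ] tilt [-0.001  0.002 -1.   ]
 turn 0.35
 shift [-1.8 -3.2 46.1] len 46.3
```

View pics/b2.png

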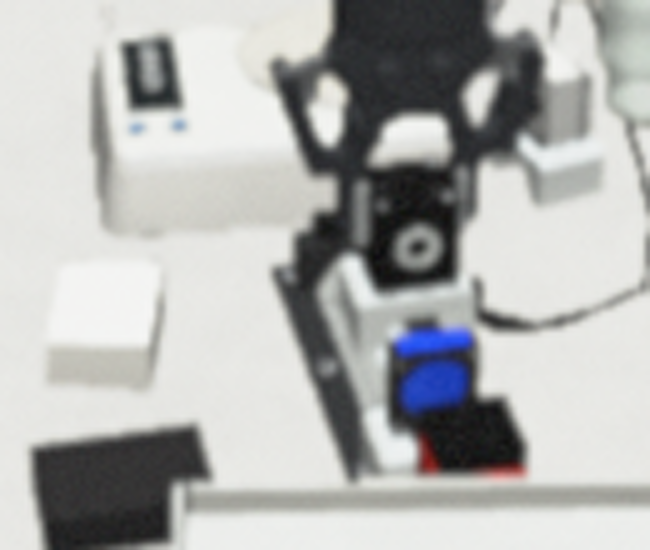

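The holder is held square above the ridge, and the blue filter is seated in front of the lamp. I'll lower the holder.

Request:
play_rows(commands=[[[-1, -3, 15], 0.3, 0], [[0, 0, 12], 0, 0], [[0, 0, 8], 0, 0], [[0, 0, 5], 0, 0], [[0, 0, 3], 0, 0], [[0, 0, 2], 0, 0], [[0, 0, 0], 0, 0], [[0, 0, 0], 0, 0]])

```text
t: 21.1
ee_pos: [0.4763, -0.2364, 0.062]
ee_rot: [0.0, 0.649, 0.761, 0.0]
wrist_force: [1.0, -0.2, -2.2]
grip_width: 0.0435
gripper_force: 62.3
```

```bash
python3 go.py 476.8,-237.5,61,99
```

```text
t 21.1 pos [ 476.3 -236.4   62. ] psi 99.05 grip 43.5 q6 -39 F [ 1.  -0.2 -2.2] tilt [-0.  0. -1.]
 turn 0.05
 shift [-1.2  0.3  1. ] len 1.6
```

Request:
play_rows(commands=[[[0, 0, 1], 0, 0], [[0, 0, 0.5], 0, 0], [[0, 0, 0.5], 0, 0], [[0, 0, 0], 0, 0]])

```text
t: 21.5
ee_pos: [0.4763, -0.2364, 0.0606]
ee_rot: [0.0, 0.649, 0.761, 0.0]
wrist_force: [-3.1, 2.4, 14.4]
grip_width: 0.0433
gripper_force: 64.3
```

Request:
play_rows(commands=[[[0, 0, 0], 0, 1], [[0, 0, 0], 0, 1], [[0, 0, 0], 0, 1], [[0, 0, 0], 0, 1], [[0, 0, 0], 0, 1], [[0, 0, 0], 0, 1], [[0, 0, 0], 0, 1], [[0, 0, 0], 0, 1]])

```text
t: 22.3
ee_pos: [0.4761, -0.2363, 0.0598]
ee_rot: [-0.0, 0.649, 0.761, -0.0]
wrist_force: [-0.7, -0.3, 0.4]
grip_width: 0.0851
gripper_force: 0.0
```

Request:
play_rows(commands=[[[0, 0, -10], 0, 1], [[0, 0, -20], 0, 1], [[0, 0, -40], 0, 1], [[0, 0, -40], 0, 1], [[0, 0, -40], 0, 1], [[0, 0, -35], 0, 1], [[0, 0, 0], 0, 1], [[0, 0, 0], 0, 1]])

```text
t: 23.1
ee_pos: [0.4763, -0.2365, 0.246]
ee_rot: [0.001, 0.649, 0.761, 0.0]
wrist_force: [0.4, -0.1, -0.1]
grip_width: 0.0855
gripper_force: 0.0
```

```bash
python3 go.py 583.9,-12.2,250,99 583.9,-12.2,100,21.5
```

```text
t 23.1 pos [ 476.3 -236.5  246. ] psi 99.04 grip 85.5 q6 -39 F [ 0.4 -0.1 -0.1] tilt [-0.001  0.002 -1.   ]
 turn 0.04
 shift [204.7 141.3  -4. ] len 248.8
 turn 77.5
 shift [  0.   0. 150.] len 150.0
```

Request:
play_rows(commands=[[[34, 23.5, 0], 0, 1], [[34, 23.5, 0], 0, 1], [[34, 23.5, 0], 0, 1], [[34, 23.5, 0], 0, 1], [[34, 23.5, 0], 0, 1], [[34, 23.5, 0], 0, 1], [[0, 0, 0], 8, 1], [[0, 0, 0], 8, 1]])

```text
t: 23.9
ee_pos: [0.5827, -0.0112, 0.2431]
ee_rot: [-0.001, 0.75, 0.662, -0.001]
wrist_force: [-0.3, -0.7, -0.2]
grip_width: 0.0853
gripper_force: 0.0
```

Request:
play_rows(commands=[[[0, 0, 0], 8, 1], [[0, 0, 0], 8, 1], [[0, 0, 0], 8, 1], [[0, 0, 0], 8, 1], [[0, 0, 0], 8, 1], [[0, 0, 0], 8, 1], [[0, 0, 0], 8, 1], [[0, 0, 0], 5.5, 1]])

```text
t: 24.7
ee_pos: [0.5823, -0.0126, 0.2432]
ee_rot: [-0.0, 0.983, 0.184, -0.001]
wrist_force: [0.4, 1.0, -0.6]
grip_width: 0.0856
gripper_force: 0.0
```

```bash
python3 go.py 583.9,-12.2,100,21.5;  python3 - <<'E'
from m import *
c=cam('top'); P=cloud(c);Z=P[...,2];hsv=cv2.cvtColor(c['image'],cv2.COLOR_RGB2HSV)
big=cv2.resize(c['image'][150:250,280:470],None,fx=4,fy=4,interpolation=cv2.INTER_CUBIC); cv2.imwrite('pics/c2.png',big[:,:,::-1])
m=box(405,445,190,245)&(hsv[...,0]>105)&(hsv[...,0]<130)&(hsv[...,1]>130)
rect(c,m,.093,'blue strip'); print(np.nanmedian(P[m],0))
m=box(380,412,190,245)&(Z>.08)&(Z<.1)&(hsv[...,2]<90)
rect(c,m,.092,'hold'); print(np.nanmedian(P[m],0))
E
```

```text
t 24.7 pos [582.3 -12.6 243.2] psi 21.22 grip 85.6 q6 65 F [ 0.4  1.  -0.6] tilt [-0.003 -0.001 -1.   ]
 turn -0.28
 shift [  1.6   0.2 143.2] len 143.3
blue strip 94 mean [ 486.4 -299.9] rect [ 482.4 -305.1] [47.3 27.5] 41.2
[ 0.48630169 -0.3009068   0.09068357]
hold 259 mean [ 476.  -234.1] rect [ 475.9 -234.2] [43.1 45.3] 7.4
[ 0.47689983 -0.23451563  0.09066085]
```

View pics/c2.png

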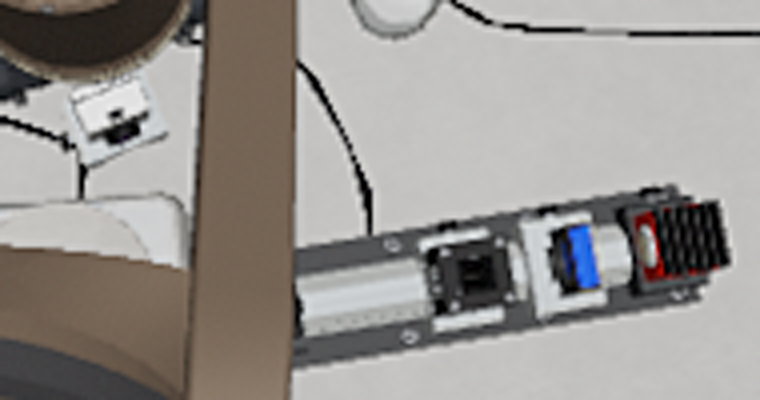

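The holder and filter are both seated and square, 66 mm apart, with the filter 68 mm from the lamp. Next is the detector. I'll narrow the opening a little to keep clear of the balance.

Request:
play_rows(commands=[[[1, 0, 30], 0, 0.78], [[0, 0, 40], 0, 0.78], [[0, 0, 40], 0, 0.78], [[0, 0, 0], 0, 0.78], [[0, 0, 0], 0, 0.78]])

```text
t: 25.25
ee_pos: [0.5836, -0.0123, 0.1345]
ee_rot: [-0.0, 0.982, 0.188, -0.001]
wrist_force: [0.2, -0.8, 0.8]
grip_width: 0.0665
gripper_force: 0.0
```

```bash
python3 go.py 583.9,-12.2,52,21.5
```

```text
t 25.2 pos [583.6 -12.3 134.5] psi 21.61 grip 66.5 q6 64 F [ 0.2 -0.8  0.8] tilt [-0.002 -0.001 -1.   ]
 turn 0.11
 shift [ 0.3  0.  82.5] len 82.5
```

Request:
play_rows(commands=[[[0, 0, 25], 0, 0.78], [[0, 0, 25], 0, 0.78], [[0, 0, 18], 0, 0.78], [[0, 0, 9], 0, 0.78], [[0, 0, 4], 0, 0.78], [[0, 0, 0], 0, 0.78], [[0, 0, 0], 0, 0.78]])

```text
t: 25.95
ee_pos: [0.585, -0.0124, 0.055]
ee_rot: [0.0, 0.982, 0.187, 0.001]
wrist_force: [-0.4, 0.3, 0.1]
grip_width: 0.0666
gripper_force: 0.0
```

Request:
play_rows(commands=[[[0, 0, 0], 0, 0], [[0, 0, 0], 0, 0], [[0, 0, 0], 0, 0], [[0, 0, 0], 0, 0], [[0, 0, 0], 0, 0], [[0, 0, 0], 0, 0], [[0, 0, 0], 0, 0], [[0, 0, 0], 0, 0]])

```text
t: 26.75
ee_pos: [0.5848, -0.0124, 0.0548]
ee_rot: [0.0, 0.982, 0.187, 0.001]
wrist_force: [-1.2, 0.4, 8.6]
grip_width: 0.0432
gripper_force: 59.7
```

Request:
play_rows(commands=[[[0, 0, -10], 0, 0], [[0, 0, -20], 0, 0], [[0, 0, -30], 0, 0], [[0, 0, -40], 0, 0], [[0, 0, -40], 0, 0], [[0, 0, -40], 0, 0], [[0, 0, -20], 0, 0], [[0, 0, 0], 0, 0]])

```text
t: 27.55
ee_pos: [0.5857, -0.0124, 0.2575]
ee_rot: [0.001, 0.982, 0.187, 0.003]
wrist_force: [0.9, -0.3, -3.7]
grip_width: 0.0429
gripper_force: 62.5
```

Request:
play_rows(commands=[[[0, 0, 0], -8, 0], [[0, 0, 0], -8, 0], [[0, 0, 0], -8, 0], [[0, 0, 0], -8, 0], [[0, 0, 0], -8, 0], [[0, 0, 0], -8, 0], [[0, 0, 0], -8, 0], [[0, 0, 0], -8, 0]])

```text
t: 28.35
ee_pos: [0.5833, -0.0123, 0.2524]
ee_rot: [-0.001, 0.732, 0.681, -0.001]
wrist_force: [-0.3, 0.5, -3.6]
grip_width: 0.043
gripper_force: 62.2
```

```bash
python3 go.py 466,-172,250,99
```

```text
t 28.4 pos [583.3 -12.3 252.4] psi 85.88 grip 43.0 q6 0 F [-0.3  0.5 -3.6] tilt [ 0.    -0.002 -1.   ]
 turn -13.12
 shift [-139.4 -140.8    2.4] len 198.2
```

Seated TCP height should be about 62.8 mm.

Request:
play_rows(commands=[[[0, 0, 0], -6.5, 0], [[0, 0, 0], -6.6, 0], [[-28, -28, 0], 0, 0], [[-28, -28, 0], 0, 0], [[-28, -28, 0], 0, 0], [[-28, -28, 0], 0, 0], [[-27, -28, 0], 0, 0], [[0, 0, 0], 0, 0]])

```text
t: 29.15
ee_pos: [0.4633, -0.1731, 0.2526]
ee_rot: [-0.001, 0.653, 0.757, -0.001]
wrist_force: [-0.7, 0.2, -2.9]
grip_width: 0.043
gripper_force: 62.9
```

Request:
play_rows(commands=[[[0, 0, 25], 0, 0], [[0, 0, 40], 0, 0], [[0, 0, 40], 0, 0], [[0, 0, 25], 0, 0], [[0, 0, 10], 0, 0], [[0, 0, 0], 0, 0], [[0, 0, 0], 0, 0]])

```text
t: 29.85
ee_pos: [0.4671, -0.1708, 0.1144]
ee_rot: [0.0, 0.652, 0.758, 0.0]
wrist_force: [-1.2, -0.2, -2.6]
grip_width: 0.0432
gripper_force: 62.8
```

```bash
python3 go.py 466,-172,64,99; python3 - <<'E'
from h import *
c=cam('side'); big=cv2.resize(c['image'][150:280,230:370],None,fx=4.4,fy=4.4,interpolation=cv2.INTER_CUBIC); cv2.imwrite('pics/b3.png',big[:,:,::-1])
E
```

```text
t 29.9 pos [ 467.1 -170.8  114.4] psi 98.65 grip 43.2 q6 -32 F [-1.2 -0.2 -2.6] tilt [-0.  0. -1.]
 turn -0.35
 shift [-1.  -1.3 50.4] len 50.5
```

View pics/b3.png

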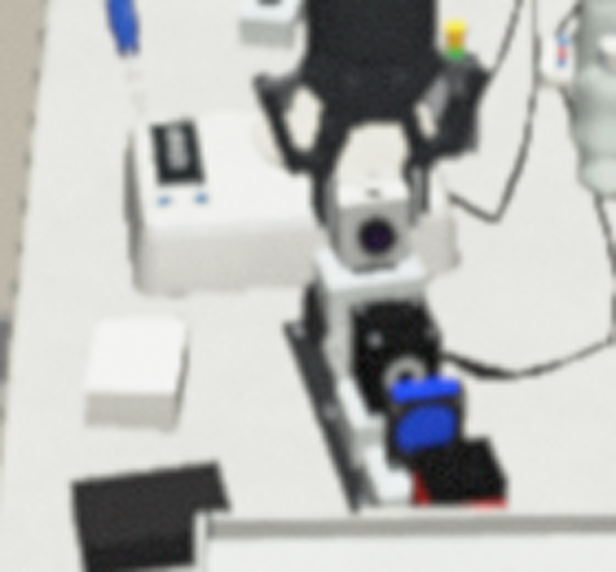

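The snout at (377,237) faces the lamp and the detector hangs over the ridge. I'll lower it.

Request:
play_rows(commands=[[[-1, -1, 15], -0.3, 0], [[0, 0, 15], 0, 0], [[0, 0, 10], 0, 0], [[0, 0, 5], 0, 0], [[0, 0, 3], 0, 0], [[0, 0, 2], 0, 0], [[0, 0, 0], 0, 0], [[0, 0, 0], 0, 0]])

```text
t: 30.7
ee_pos: [0.4661, -0.172, 0.0642]
ee_rot: [0.0, 0.65, 0.76, 0.0]
wrist_force: [0.2, -0.9, -3.3]
grip_width: 0.0426
gripper_force: 63.0
```

```bash
python3 go.py 465.9,-172,62,99
```

```text
t 30.7 pos [ 466.1 -172.    64.2] psi 98.95 grip 42.6 q6 -33 F [ 0.2 -0.9 -3.3] tilt [-0.  0. -1.]
 turn -0.05
 shift [ 0.1 -0.2  2.2] len 2.2
```

Request:
play_rows(commands=[[[0, 0, 1], 0, 0], [[0, 0, 0.6], 0, 0], [[0, 0, 0.5], 0, 0], [[0, 0, 0], 0, 0]])

```text
t: 31.1
ee_pos: [0.4662, -0.1721, 0.0626]
ee_rot: [0.0, 0.65, 0.76, 0.0]
wrist_force: [-3.6, 0.9, 17.6]
grip_width: 0.043
gripper_force: 65.5
```

Request:
play_rows(commands=[[[0, 0, 0], 0, 1], [[0, 0, 0], 0, 1], [[0, 0, 0], 0, 1], [[0, 0, 0], 0, 1], [[0, 0, 0], 0, 1], [[0, 0, 0], 0, 1], [[0, 0, 0], 0, 1], [[0, 0, 0], 0, 1]])

```text
t: 31.9
ee_pos: [0.4659, -0.1719, 0.0617]
ee_rot: [-0.0, 0.65, 0.76, -0.0]
wrist_force: [0.3, 0.4, 0.3]
grip_width: 0.0852
gripper_force: 0.0
```

Request:
play_rows(commands=[[[0, 0, -10], 0, 1], [[0, 0, -20], 0, 1], [[0, 0, -40], 0, 1], [[0, 0, -40], 0, 1], [[0, 0, -40], 0, 1], [[0, 0, -40], 0, 1], [[0, 0, 0], 0, 1], [[0, 0, 0], 0, 1]])

```text
t: 32.7
ee_pos: [0.4662, -0.1721, 0.2532]
ee_rot: [0.001, 0.65, 0.76, 0.0]
wrist_force: [-0.4, -0.3, -0.4]
grip_width: 0.0854
gripper_force: 0.0
```

```bash
python3 go.py 558,183,250,84.3
```

```text
t 32.7 pos [ 466.2 -172.1  253.2] psi 98.95 grip 85.4 q6 -33 F [-0.4 -0.3 -0.4] tilt [-0.001  0.002 -1.   ]
 turn 14.65
 shift [362.4  56.1   3.2] len 366.8
```

Request:
play_rows(commands=[[[0, 0, 0], 7.3, 0.6], [[0, 0, 0], 7.3, 0.6], [[45, 7, 0], 0, 0.6], [[45, 7, 0], 0, 0.6], [[45, 7, 0], 0, 0.6], [[45, 7, 0], 0, 0.6], [[45, 7, 0], 0, 0.6], [[45, 7, 0], 0, 0.6]])

```text
t: 33.5
ee_pos: [0.5336, 0.0944, 0.2506]
ee_rot: [-0.001, 0.741, 0.671, -0.001]
wrist_force: [1.3, 0.0, 0.2]
grip_width: 0.0517
gripper_force: 0.0
```

Request:
play_rows(commands=[[[46, 7, 0], 0, 0.6], [[46, 7, 0], 0, 0.6], [[0, 0, 30], 0, 0.6], [[0, 0, 40], 0, 0.6], [[0, 0, 40], 0, 0.6], [[0, 0, 0], 0, 0.6], [[0, 0, 0], 0, 0.6]])

```text
t: 34.2
ee_pos: [0.5566, 0.1825, 0.1414]
ee_rot: [-0.001, 0.741, 0.671, -0.001]
wrist_force: [0.2, 0.5, 1.3]
grip_width: 0.0513
gripper_force: 0.0
```

```bash
python3 go.py 558,183.3,52,84.3; python3 - <<'E'
from m import *
c=cam('top'); P=cloud(c);Z=P[...,2];hsv=cv2.cvtColor(c['image'],cv2.COLOR_RGB2HSV)
m=box(405,445,190,245)&(hsv[...,0]>105)&(hsv[...,0]<130)&(hsv[...,1]>130)
rect(c,m,.093,'blue strip'); print(np.nanmedian(P[m],0))
rect(c,box(380,412,190,245)&(Z>.08)&(Z<.1)&(hsv[...,2]<90),.092,'hold')
m=box(345,390,190,250)&(Z>.08)&(Z<.1); rect(c,m,.09,'det'); print(np.nanmedian(P[m],0))
big=cv2.resize(c['image'][140:260,200:400],None,fx=4,fy=4,interpolation=cv2.INTER_CUBIC); cv2.imwrite('pics/c3.png',big[:,:,::-1])
E
```

```text
t 34.2 pos [556.6 182.5 141.4] psi 84.34 grip 51.3 q6 21 F [0.2 0.5 1.3] tilt [-0.001 -0.003 -1.   ]
 turn 0.04
 shift [ 0.9  1.4 89.4] len 89.4
blue strip 95 mean [ 487.2 -300.4] rect [ 498.  -312.9] [34.5 59.7] 42.2
[ 0.48739032 -0.30094153  0.09067283]
hold 261 mean [ 475.8 -233.8] rect [ 475.6 -234.1] [42.9 45. ] 8.9
det 236 mean [ 466.  -169.1] rect [ 467.6 -183.8] [43.5 66.2] 9.4
[ 0.46550944 -0.16792043  0.08876253]
```

View pics/c3.png

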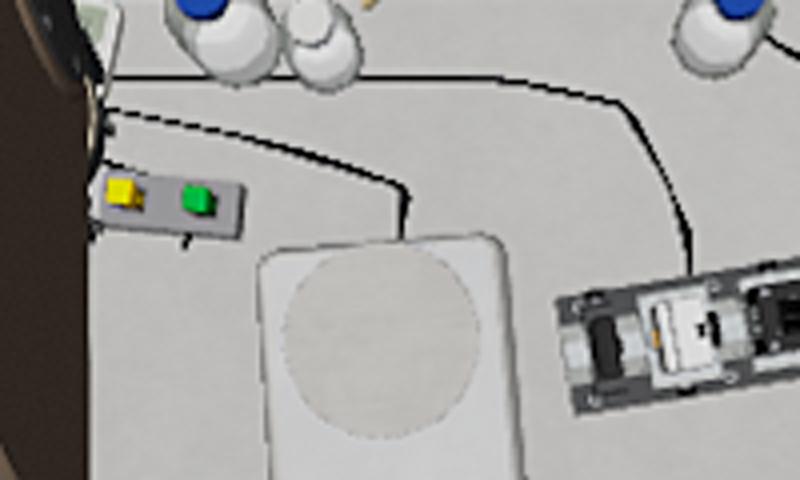

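The detector is seated and square, about 63 mm from the holder. Both standards are still in place. I'll descend to the yellow head.

Request:
play_rows(commands=[[[0.9, 1, 30], 0, 0.6], [[0, 0, 25], 0, 0.6], [[0, 0, 18], 0, 0.6], [[0, 0, 9], 0, 0.6], [[0, 0, 5], 0, 0.6], [[0, 0, 2], 0, 0.6], [[0, 0, 0], 0, 0.6], [[0, 0, 0], 0, 0.6]])

```text
t: 35.05
ee_pos: [0.559, 0.1837, 0.0536]
ee_rot: [0.0, 0.741, 0.671, 0.001]
wrist_force: [-0.3, -0.2, -0.3]
grip_width: 0.0512
gripper_force: 0.0
```

```bash
python3 go.py 558,183.3,50.5,84.3; python3 - <<'E'
from h import *
c=cam('side'); big=cv2.resize(c['image'][120:200,290:390],None,fx=6,fy=6,interpolation=cv2.INTER_CUBIC); cv2.imwrite('pics/b4.png',big[:,:,::-1])
E
```

```text
t 35.0 pos [559.  183.7  53.6] psi 84.35 grip 51.2 q6 21 F [-0.3 -0.2 -0.3] tilt [ 0.     0.001 -1.   ]
 turn 0.05
 shift [-0.5 -0.9  3.1] len 3.3
```

View pics/b4.png

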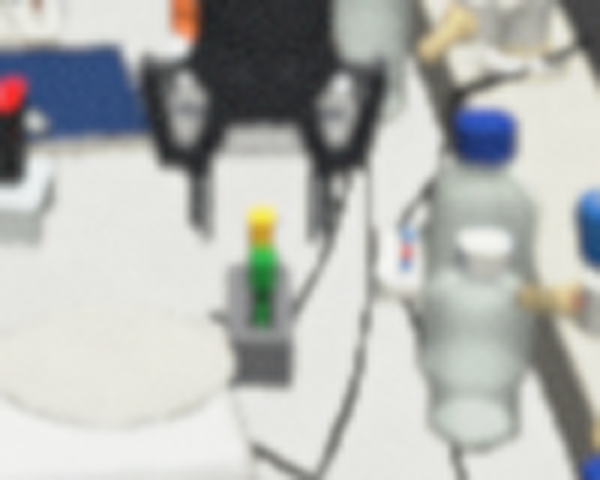

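The fingers straddle the yellow head at (262,225), well centred. I'll lower 3 mm and close.

Request:
play_rows(commands=[[[0, 0, 3], 0, 0.6], [[0, 0, 0], 0, 0.4], [[0, 0, 0], 0, 0], [[0, 0, 0], 0, 0], [[0, 0, 0], 0, 0], [[0, 0, 0], 0, 0], [[0, 0, 0], 0, 0], [[0, 0, 0], 0, 0]])

```text
t: 35.9
ee_pos: [0.5583, 0.1836, 0.0498]
ee_rot: [-0.0, 0.741, 0.671, -0.0]
wrist_force: [-1.2, 0.4, 6.4]
grip_width: 0.0145
gripper_force: 58.7
```

Request:
play_rows(commands=[[[0, 0, -8], 0, 0], [[0, 0, -10], 0, 0], [[0, 0, -15], 0, 0], [[0, 0, -40], 0, 0], [[0, 0, -45], 0, 0], [[0, 0, -45], 0, 0], [[0, 0, -37], 0, 0], [[0, 0, 0], 0, 0]])

```text
t: 36.7
ee_pos: [0.5608, 0.1843, 0.2565]
ee_rot: [0.002, 0.741, 0.671, 0.004]
wrist_force: [0.1, 0.9, -1.0]
grip_width: 0.0148
gripper_force: 58.9
```

```bash
python3 go.py 476.2,-236.8,250,99; python3 - <<'E'
from h import *
c=cam('side'); big=cv2.resize(c['image'][80:200,260:400],None,fx=5,fy=5,interpolation=cv2.INTER_CUBIC); cv2.imwrite('pics/b5.png',big[:,:,::-1])
E
```

```text
t 36.7 pos [560.8 184.3 256.5] psi 84.35 grip 14.8 q6 21 F [ 0.1  0.9 -1. ] tilt [ 0.003  0.009 -1.   ]
 turn -14.65
 shift [-402.7 -149.5    6.5] len 429.6
```

View pics/b5.png

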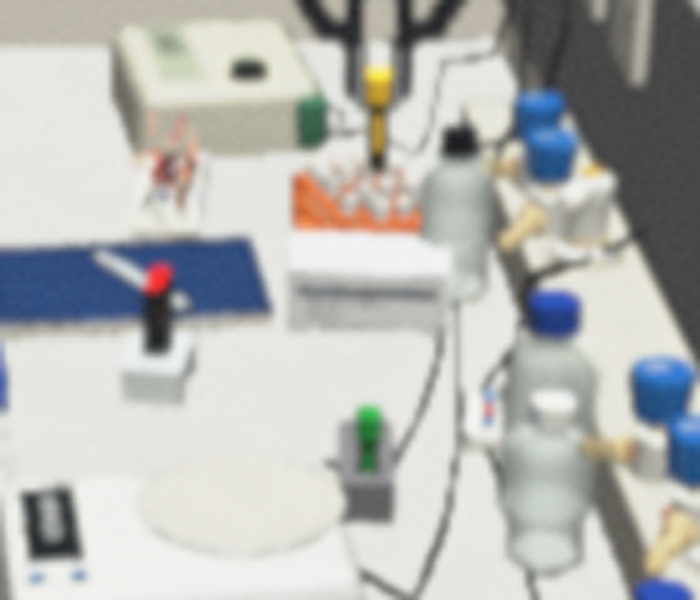

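The yellow standard is held upright and the green one is untouched. I'll move it over to the holder.

Request:
play_rows(commands=[[[0, 0, 0], -7.3, 0], [[0, 0, 0], -7.3, 0], [[-40, -15, 0], 0, 0], [[-40, -15, 0], 0, 0], [[-40, -15, 0], 0, 0], [[-40, -15, 0], 0, 0], [[-40, -15, 0], 0, 0], [[-40, -15, 0], 0, 0]])

```text
t: 37.55
ee_pos: [0.5054, -0.0689, 0.2493]
ee_rot: [-0.001, 0.65, 0.76, -0.0]
wrist_force: [1.2, -1.0, -0.8]
grip_width: 0.0148
gripper_force: 58.9
```

Request:
play_rows(commands=[[[-40, -15, 0], 0, 0], [[-40, -15, 0], 0, 0], [[-40, -15, 0], 0, 0], [[-30, -11, 0], 0, 0], [[0, 0, 0], 0, 0], [[0, 0, 0], 0, 0], [[0, 0, 0], 0, 0]])

```text
t: 38.25
ee_pos: [0.4745, -0.2235, 0.2494]
ee_rot: [-0.001, 0.65, 0.76, -0.0]
wrist_force: [0.8, -0.5, 0.1]
grip_width: 0.0144
gripper_force: 58.9
```

```bash
python3 go.py 475.9,-234.6,150,99
```

```text
t 38.2 pos [ 474.5 -223.5  249.4] psi 98.97 grip 14.4 q6 -38 F [ 0.8 -0.5  0.1] tilt [ 0.001 -0.001 -1.   ]
 turn -0.03
 shift [-11.2  -0.4  99.4] len 100.1
```

Request:
play_rows(commands=[[[-11, -0.4, 0], 0, 0], [[0, 0, 30], 0, 0], [[0, 0, 30], 0, 0], [[0, 0, 25], 0, 0], [[0, 0, 12], 0, 0], [[0, 0, 0], 0, 0], [[0, 0, 0], 0, 0], [[0, 0, 0], 0, 0]])

```text
t: 39.05
ee_pos: [0.477, -0.2357, 0.154]
ee_rot: [0.001, 0.65, 0.76, 0.0]
wrist_force: [-0.3, 0.5, -0.8]
grip_width: 0.0145
gripper_force: 58.9
```

```bash
python3 go.py 475.9,-234.6,140,99; python3 - <<'E'
from h import *
c=cam('side'); big=cv2.resize(c['image'][170:270,260:380],None,fx=6,fy=6,interpolation=cv2.INTER_CUBIC); cv2.imwrite('pics/b6.png',big[:,:,::-1])
E
```

```text
t 39.0 pos [ 477.  -235.7  154. ] psi 98.96 grip 14.5 q6 -39 F [-0.3  0.5 -0.8] tilt [-0.001  0.002 -1.   ]
 turn -0.04
 shift [ 1.3 -0.9 14. ] len 14.0
```

View pics/b6.png

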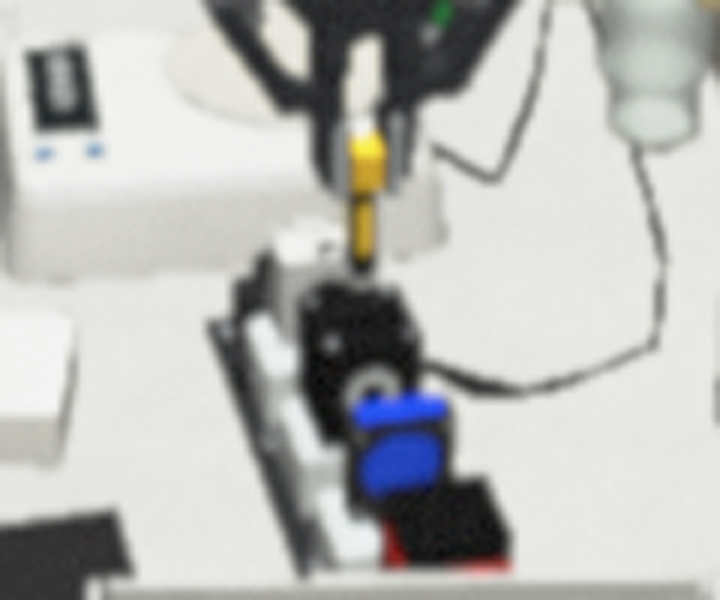

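The standard is above the middle of the holder. I'll lower it and watch the force.

Request:
play_rows(commands=[[[0.8, -0.8, 8], 0, 0], [[0, 0, 6], 0, 0], [[0, 0, 4], 0, 0], [[0, 0, 4], 0, 0], [[0, 0, 3], 0, 0], [[0, 0, 0], 0, 0], [[0, 0, 0], 0, 0]])

```text
t: 39.8
ee_pos: [0.4752, -0.2347, 0.1277]
ee_rot: [-0.0, 0.65, 0.76, -0.0]
wrist_force: [0.2, -1.5, -0.6]
grip_width: 0.0149
gripper_force: 59.0
```

Request:
play_rows(commands=[[[0, 0, 3], 0, 0], [[0, 0, 3], 0, 0], [[0, 0, 3], 0, 0], [[0, 0, 3], 0, 0], [[0, 0, 0], 0, 0]])

```text
t: 40.3
ee_pos: [0.475, -0.2345, 0.1153]
ee_rot: [-0.0, 0.65, 0.76, -0.0]
wrist_force: [-0.1, -1.0, -1.3]
grip_width: 0.0147
gripper_force: 58.9
```

Sliding in freely.

Request:
play_rows(commands=[[[0, 0, 4], 0, 0], [[0, 0, 4], 0, 0], [[0, 0, 4], 0, 0], [[0, 0, 3], 0, 0], [[0, 0, 2], 0, 0], [[0, 0, 0], 0, 0]])

```text
t: 40.9
ee_pos: [0.475, -0.2346, 0.0984]
ee_rot: [-0.0, 0.65, 0.76, -0.0]
wrist_force: [0.4, -1.2, -0.5]
grip_width: 0.0146
gripper_force: 58.9
```

Request:
play_rows(commands=[[[0, 0, 1], 0, 0], [[0, 0, 0.7], 0, 0], [[0, 0, 0], 0, 0]])

```text
t: 41.2
ee_pos: [0.4751, -0.2345, 0.097]
ee_rot: [-0.0, 0.65, 0.76, 0.0]
wrist_force: [-0.1, -0.3, -0.5]
grip_width: 0.0146
gripper_force: 58.9
```

Request:
play_rows(commands=[[[0, 0, 0], 0, 0.3], [[0, 0, 0], 0, 0.5], [[0, 0, 0], 0, 0.5], [[0, 0, 0], 0, 0.5], [[0, 0, 0], 0, 0.5], [[0, 0, 0], 0, 0.5], [[0, 0, 0], 0, 0.5]])

```text
t: 41.9
ee_pos: [0.4752, -0.2347, 0.097]
ee_rot: [-0.0, 0.65, 0.76, -0.0]
wrist_force: [-0.3, -1.1, 0.3]
grip_width: 0.0426
gripper_force: 0.0
```

Request:
play_rows(commands=[[[0, 0, -10], 0, 0.5], [[0, 0, -20], 0, 0.5], [[0, 0, -40], 0, 0.5], [[0, 0, -40], 0, 0.5], [[0, 0, -40], 0, 0.5], [[40, 0, 0], 0, 0.5], [[40, 0, 0], 0, 0.5], [[40, 0, 0], 0, 0.5]])

```text
t: 42.7
ee_pos: [0.4561, -0.1151, 0.2481]
ee_rot: [0.001, 0.65, 0.76, 0.0]
wrist_force: [0.3, 1.6, 0.8]
grip_width: 0.0429
gripper_force: 0.0
```

Request:
play_rows(commands=[[[45, 0, 0], 0, 0.5], [[45, 0, 0], 0, 0.5], [[45, 0, 0], 0, 0.5], [[0, 0, 0], 0, 0.5], [[0, 0, 0], 0, 0.5]])

```text
t: 43.2
ee_pos: [0.4355, 0.0182, 0.2477]
ee_rot: [0.0, 0.649, 0.761, 0.0]
wrist_force: [0.1, -0.5, -0.1]
grip_width: 0.0431
gripper_force: 0.0
```

```bash
python3 - <<'E'
from m import *
c=cam('top'); P=cloud(c);Z=P[...,2];hsv=cv2.cvtColor(c['image'],cv2.COLOR_RGB2HSV); b=box(340,450,180,250)
m=b&(hsv[...,0]>20)&(hsv[...,0]<35)&(hsv[...,1]>120)&(Z>.1); rect(c,m,.118,'yel'); print(np.nanmedian(P[m],0))
m=box(405,445,190,245)&(hsv[...,0]>105)&(hsv[...,0]<130)&(hsv[...,1]>130)
rect(c,m,.093,'blue'); print(np.nanmedian(P[m],0))
m=box(380,412,190,245)&(Z>.08)&(Z<.1)&(hsv[...,2]<90);rect(c,m,.092,'hold');print(np.nanmedian(P[m],0))
m=box(345,383,190,250)&(Z>.08)&(Z<.1); rect(c,m,.09,'det'); print(np.nanmedian(P[m],0))
a=cv2.resize(c['image'][180:250,330:480],(750,350)); s=cam('side')
d=cv2.resize(s['image'][180:275,230:400],(450,250)); d=cv2.copyMakeBorder(d,0,0,0,300,0); cv2.imwrite('pics/f.png',np.vstack([a,d])[:,:,::-1])
E
```

```text
yel 51 mean [ 474.2 -230.5] rect [ 474.1 -230.4] [16.6 16.9] 88.5
[ 0.47521376 -0.23095367  0.11611031]
blue 95 mean [ 487.3 -300.4] rect [ 505.1 -313.2] [31.2 75.4] 55.6
[ 0.48655417 -0.30118666  0.0906408 ]
hold 236 mean [ 474.9 -230.7] rect [ 475.3 -231.9] [42.9 45.5] 8.7
[ 0.47458502 -0.22883798  0.09107655]
det 222 mean [ 464.7 -166.4] rect [ 464.7 -166.1] [43.4 30.6] 9.0
[ 0.46533335 -0.16613744  0.08874643]
```

View pics/f.png

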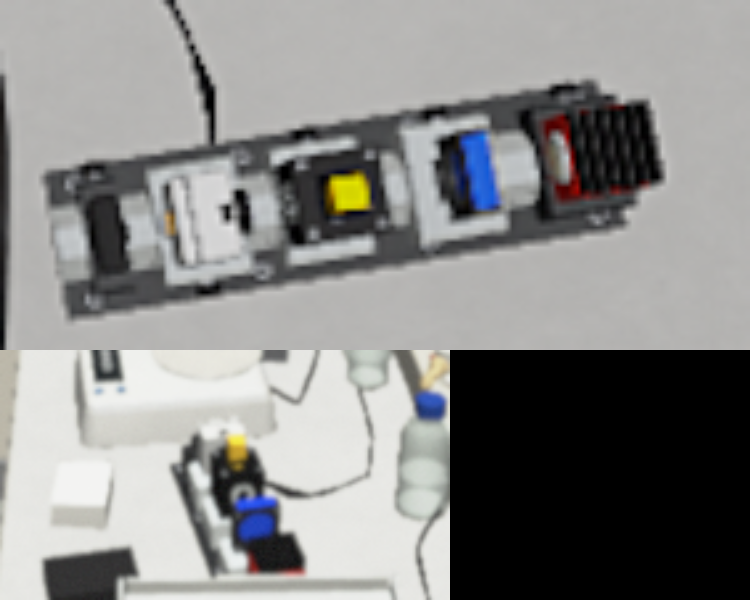

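The final view shows lamp, blue filter, holder with the yellow head at full depth (median 116 mm, matching the 118 mm expected less the usual 2 mm camera bias), and detector facing the lamp. Foot spacings are about 68, 70 and 62 mm. All are within limits and the robot is clear, so I'll hand in.

```bash
python3 -c "
from cell import arm
print(arm.sign_off())"
```

```text
the job is handed in; nothing more can be done
None
```

I handed the job in at about 43 s of the 138 s allowed: the blue filter, cuvette holder and detector (snout toward the lamp) are seated on the rail with gaps of about 24, 26 and 18 mm, the yellow standard is at the bottom of the holder's well, and the red filter and green standard were left alone; the sign-off returned no verdict, so these figures come from my last camera check.

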